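Set the paint pots out on their colour tiles

TASK

Take the stack of paint pots apart and stand each of the four pots in the middle of the colour tile that matches it; one pot has been left on a tile that is not its own and must be moved to its own too, and the violet tile, under the stack, ends up empty. The lids are only loosely on, so keep every pot upright all the time, and leave the white rinsing cup standing where it is.

Things in the scene. Friction and masses are not known exactly. Their poses are not given: they have to be found in the camera images.
- pot_blue: Large blue round paint pot with flat lid of the same colour and a thin white label band, 68 mm diameter, 48 mm high overall, rigid, 160 g or so. Origin: centre of its underside; z up. Same size as the other large pot; one of the two (it varies) starts at the bottom of the stack, the other alone on the red or green tile. Grip it round the side from above.
- pot_yellow: Large yellow round paint pot with flat lid of the same colour and a thin white label band, 68 mm diameter, 48 mm high overall, rigid, 160 g or so. Origin: centre of its underside; z up. Same size as the other large pot; one of the two (it varies) starts at the bottom of the stack, the other alone on the red or green tile. Grip it round the side from above.
- pot_red: Medium red round paint pot with flat lid of the same colour and a thin white label band, 52 mm diameter, 42 mm high overall, rigid, 90 g or so. Origin: centre of its underside; z up. It starts in the stack on a large pot, with the green pot on its lid. Grip it round the side from above.
- pot_green: Small green round paint pot with flat lid of the same colour and a thin white label band, 36 mm diameter, 38 mm high overall, rigid, 45 g or so. Origin: centre of its underside; z up. It starts on top of the stack, on the red pot's lid. Grip it round the side from above.
- tile_blue: Square blue colour-sample tile with a thin white edge, 96 x 96 mm, 6 mm thick, fixed to the table. Origin: centre of its underside (its top is 6 mm higher); x and y along its sides, z up.
- tile_yellow: Square yellow colour-sample tile with a thin white edge, 96 x 96 mm, 6 mm thick, fixed to the table. Origin: centre of its underside (its top is 6 mm higher); x and y along its sides, z up.
- tile_red: Square red colour-sample tile with a thin white edge, 96 x 96 mm, 6 mm thick, fixed to the table. Origin: centre of its underside (its top is 6 mm higher); x and y along its sides, z up.
- tile_green: Square green colour-sample tile with a thin white edge, 96 x 96 mm, 6 mm thick, fixed to the table. Origin: centre of its underside (its top is 6 mm higher); x and y along its sides, z up.
- tile_violet: Square violet colour-sample tile with a thin white edge, 96 x 96 mm, 6 mm thick, fixed to the table. Origin: centre of its underside (its top is 6 mm higher); x and y along its sides, z up. No pot belongs to it; the stack starts on it.
- rinse_cup: Empty white ceramic rinsing cup for brushes, open at the top, 72 mm rim diameter, 80 mm high; loose, stands among the tiles, to be left alone. Origin: centre of its underside; z up.
Mind the look-alikes: they are no part of the job. There is more than one size of the pot_yellow; the job needs the smaller. Of the things like the pot_green, leave any that is grey; of the rest the smaller one is meant.

How it is judged (in metres and radians):
At the end, for the whole second after the job is handed in: Each of the four pots stands upright (within 0.1 rad), released and at rest, on the top of the tile of its own colour, its centre within 15 mm of the tile's centre; the violet tile is therefore empty (horizontal distance between pot_blue and tile_blue below 0.015 m and z of pot_blue in the frame of tile_blue between 0.002 and 0.01 m and angle between each of pot_blue, pot_yellow, pot_red, pot_green's own z axis and vertical below 0.1 rad and linear speed of each of pot_blue, pot_yellow, pot_red, pot_green below 0.02 m/s and angular speed of each of pot_blue, pot_yellow, pot_red, pot_green below 0.2 rad/s and horizontal distance between pot_yellow and tile_yellow below 0.015 m and z of pot_yellow in the frame of tile_yellow between 0.002 and 0.01 m and horizontal distance between pot_red and tile_red below 0.015 m and z of pot_red in the frame of tile_red between 0.002 and 0.01 m and horizontal distance between pot_green and tile_green below 0.015 m and z of pot_green in the frame of tile_green between 0.002 and 0.01 m); the robot touches nothing.
It fails at once if a pot is tipped by more than 0.5 rad (angle between any of pot_blue, pot_yellow, pot_red, pot_green's own z axis and vertical above 0.5 rad).
It fails at once if the rinsing cup is shifted by more than 30 mm or tipped by more than 0.3 rad (distance of rinse_cup from where it was at the start of the episode above 0.03 m or angle between rinse_cup's own z axis and vertical above 0.3 rad).
It also fails if it takes over 128 s, if anything falls off the work surface, if the arm or the gripper's body presses on something with over 40 N, if the wrist force passes 120 N, or if a joint passes its speed limit or range.

ROBOT

A 6-joint arm with a two-finger parallel gripper is mounted at the origin on the work surface. World frame = base frame: x ahead of the robot, y to its left, z up, the work surface at z = 0. Lengths are in mm, angles in rad, forces in N, time in s.
With the tool pointing down it reaches from about 350 to 775 mm from the base axis. Payload 7.3 kg.
Tool frame: the origin (TCP) lies on the centre line of the jaws, within the pads' length; the fingertips stand 22 mm ahead of it and the grasp point (between the pads) lies 3 mm ahead of it; z points along the fingers, y is the direction in which the jaws open and shut (so a half turn about z gives the same grasp; the last joint's range is limited). The gripper opens to 92 mm and grips with 3 to 60 N. Pads are 19 mm wide; open, the fingers measure 130 mm over their backs; the gripper's body (75 mm by 190 mm) begins 47 mm behind the grasp point.
Start: joints at [-1.265, 0.342, 1.524, -0, 1.275, -0.146], TCP at [229.231, -472.33, 248.741] pointing down, gripper open.
Joint ranges: [-2.53, 2.53], [-0.77, 2.02], [0.04, 2.7], [-1, 4.14], [0.28, 2.66], [-3.11, 3.11]. Speed limits (rad/s): [2.57, 2.57, 3.14, 3.14, 3.14, 3.14].

INTERFACE

Orientations are given as [roll, pitch, yaw] about the fixed x, y, z axes, in that order (R = Rz(yaw) Ry(pitch) Rx(roll)).
In Python, from plant import get_obs, capture, bot, spot_in gives the robot as it stands.
- The arm moves only by the shell command python3 -m handwheel 'ROWS' [OPENING]. ROWS is JSON, a list of rows, each a list of 2 entries, a list of its own where there are three numbers: the shift along the world's x, y, z in mm, then the turn, a rotation vector about the world's x, y, z in rad. In form: [[[x, y, z], [wx, wy, wz]], ...]. A call has 1 to 12 rows; each row shifts and turns the commanded pose from where the row before left it; what a row does not reach is not made up. A row lasts 1/8 s, in which the tool goes at most 62.5 mm and 10.7 degrees, less where a joint would pass 70% of its speed; a pose out of reach is approached as far as the arm can. A call is refused whole if a number of a shift passes 62.5 or a number of a turn 0.188, either way. A call with a gripper value outside its range is refused whole. OPENING is the closure, from 0 (fully open) to 1 (shut), set as the call begins (- or left out, the last holds). The fingers move at their own pace and stop on an object; the grip force is fixed at half the most. Time passes only in rows, so rows that do not move let the fingers close. It gives the time, the measured TCP pose, the force and the opening at its end, in the units of the state.
- get_obs(): the state, without advancing time (a new reading comes with each control period).
- capture(name): name is "side" or "top" or "wrist"; returns a dict with "img" (400x640x3 uint8, red, green, blue), "fx", "fy", "cx", "cy" (pixels), "cam_to_world" (4x4, takes a point from camera to world coordinates). Camera axes: x right, y up, looking along -z (the intrinsics and any distortion apply to the point x, -y, -z); pixel columns grow to the right and rows downward; lengths in mm; the calibration is good to about 2 mm. A picture is of the moment at which its call begins. There is no depth.
- bot.close_job(): hands the job in, once; it reports no verdict.
Trained networks look in the newest picture that a camera, given by its name, has taken for a name from the list of things; names that differ only in an ending like _2 or _b are one class to them, and where a whole thing is asked for, a point or a joint stands for the part that bears it (a point fixed in the world has none). Each returns a list of dicts, best first, with "score" (0 to 1); they miss things now and then, are a little off and sometimes report something else, mostly with a low value. They report only what shows in the picture. A call takes as long as a camera call. They do not tell look-alikes from the thing itself.
- spot_in(thing, camera): "xyz" ([x, y, z] in mm, in the coordinates of the camera as it stood for that picture, good to about 4 mm: the middle of the surface that is visible of it).
The state is a dict: "time": time; "joint_positions": joint angles; "dq": joint speeds; "tau": joint torques, N m; "tool_pos": TCP position; "tcp_rot": TCP orientation; "contact_force": force on the tool from outside, world axes, zero at the start; "moment": the same for the moment, N m; "grip_width": finger opening in mm.
Only numpy, scipy, OpenCV 4.12 (cv2) and the standard library are available. Lean on these libraries where they do the work, as an engineer would, in place of code of your own. Each camera call takes 0.05 s, during which the arm holds its last target. There are 200 camera calls.

## Working session

There is one attempt and no reset: what is moved stays moved. The work goes in short steps, Python scripts to look and compute and a shell command to move; the robot and the scene stay as the last step left them, time stands still between calls to the robot, and variables do not carry over. Pictures are saved under pics/ and viewed, about 12 in all and at most 16, crops included, and the job is handed in when it is done.

```bash
mkdir -p pics; ls; python3 - <<'E'
from plant import get_obs,capture
import cv2,numpy as np
for n in("side","top"):
    c=capture(n); cv2.imwrite(f"pics/{n}0.png",c["img"][:,:,::-1]); print(n,c["fx"],c["fy"],c["cx"],c["cy"],[k for k in c],np.round(c["cam_to_world"],3).tolist())
o=get_obs(); print(o)
E
```

```text
pics
side 443.09304061602035 443.09304061602035 326.46005404391605 204.30050172685046 ['img', 'fx', 'fy', 'cx', 'cy', 'cam_to_world'] [[0.983, 0.097, -0.157, 408.642], [-0.184, 0.54, -0.821, -926.176], [0.005, 0.836, 0.549, 695.41], [0.0, 0.0, 0.0, 1.0]]
top 460.50862127479166 460.50862127479166 319.15840781181066 200.68674486715835 ['img', 'fx', 'fy', 'cx', 'cy', 'cam_to_world'] [[0.004, 0.998, -0.07, 518.827], [-1.0, 0.004, 0.003, -11.174], [0.003, 0.07, 0.998, 1269.308], [0.0, 0.0, 0.0, 1.0]]
{'time': 0.1, 'joint_positions': array([-1.26500495e+00,  3.42646637e-01,  1.52490352e+00,  4.23684238e-05,
        1.27540004e+00, -1.46045146e-01]), 'dq': array([-0.00160623, -0.00196418, -0.00330892,  0.00016005, -0.00127276,
       -0.00043905]), 'tau': array([ 1.42782916e-03, -4.32006097e+01, -2.44694316e+01,  7.19179655e-02,
        5.26248990e-02, -6.75071715e-05]), 'tool_pos': array([ 229.13580254, -471.99781291,  248.12403936]), 'tcp_rot': array([-3.14025546e+00, -2.37643681e-04,  4.51823998e-01]), 'contact_force': array([-0.04974182, -0.47985858, -0.02172287]), 'moment': array([0.0127748 , 0.06953604, 0.01481602]), 'grip_width': 92.05694773581115}
```

View pics/side0.png

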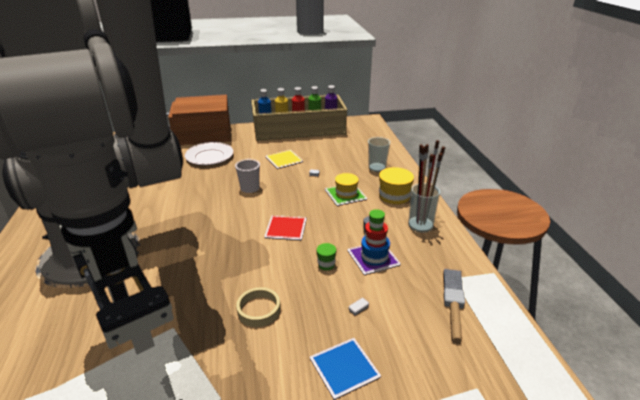

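View pics/top0.png

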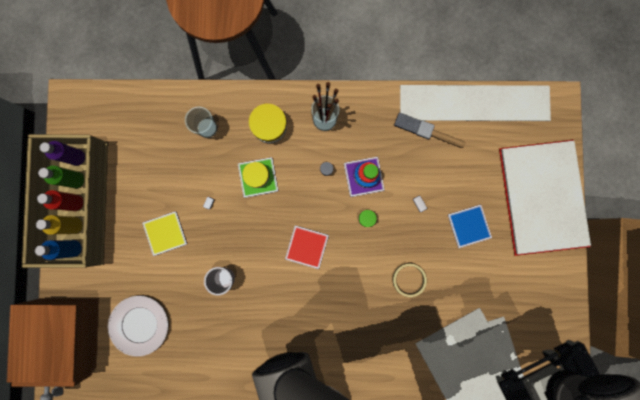

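The blue pot is the bottom of the stack. These are the candidates in the top view:
- **Yellow:** the pot on the green tile at (257,175), and a larger look-alike at (268,122).
- **Green:** the stack top at (371,171), a bigger look-alike at (368,218), and a grey one at (327,169).

I choose yellow (257,175) and the green on top of the stack. Next I measure in both views.

```bash
cat > h.py <<'E'
import numpy as np,cv2
from plant import get_obs,capture,bot,spot_in
def ray(c,u,v):
    M=np.array(c["cam_to_world"]); d=M[:3,:3]@np.array([(u-c["cx"])/c["fx"],-(v-c["cy"])/c["fy"],-1]); return M[:3,3],d/np.linalg.norm(d)
def onz(c,u,v,z):
    o,d=ray(c,u,v); return o+d*(z-o[2])/d[2]
def tri(c1,p1,c2,p2):
    o1,d1=ray(c1,*p1);o2,d2=ray(c2,*p2)
    t=np.linalg.lstsq(np.c_[d1,-d2],o2-o1,rcond=None)[0]; a=o1+d1*t[0];b=o2+d2*t[1]; return (a+b)/2,np.linalg.norm(a-b)
def blobs(img,col,amin=40):
    h=cv2.cvtColor(img,cv2.COLOR_RGB2HSV); H,S,V=cv2.split(h)
    lo,hi={"red":(172,6),"yellow":(22,33),"green":(45,75),"blue":(98,118),"violet":(125,150)}[col]
    m=((H>=lo)&(H<=hi)) if lo<hi else ((H>=lo)|(H<=hi)); m=(m&(S>150)&(V>50)).astype(np.uint8)
    cs,_=cv2.findContours(m,cv2.RETR_EXTERNAL,cv2.CHAIN_APPROX_NONE); out=[]
    for k in cs:
        if cv2.contourArea(k)>amin: out.append((cv2.minAreaRect(k),cv2.contourArea(k),cv2.minEnclosingCircle(k)))
    return out
E
python3 - <<'E'
from h import *
T=capture("top");S=capture("side")
for n,c in(("top",T),("side",S)):
  for col in("red","yellow","green","blue","violet"):
    for r,a,e in blobs(c["img"],col):
      print(n,col,np.round(r[0],1),np.round(r[1],1),round(r[2]),a,"z6:",np.round(onz(c,*r[0],6)[:2]))
for n in("pot_green","pot_red","pot_blue","pot_yellow","rinse_cup","tile_green","tile_violet"):
  for cam,c in(("top",T),("side",S)):
    M=np.array(c["cam_to_world"])
    print(n,cam,[(round(d["score"],2),np.round((M@np.r_[d["xyz"],1])[:3]).tolist()) for d in spot_in(n,cam)][:4])
big=cv2.resize(S["img"][160:290,280:440],None,fx=5,fy=4.5,interpolation=cv2.INTER_CUBIC)
cv2.imwrite("pics/crop.png",big[:,:,::-1])
E
```

```text
top red [306.3 246.9] [30.2 30.4] 16 863.5 z6: [480.  20.]
top red [ 53.  199.5] [19. 20.] 90 213.0 z6: [607. 716.]
top red [365.7 173. ] [19.3 13.9] 69 72.0 z6: [ 684. -143.]
top red [507.3 201.2] [107.1   2.4] 82 64.0 z6: [ 608. -533.]
top yellow [164.1 233.2] [30.  30.4] 72 867.0 z6: [516. 409.]
top yellow [ 62.  224.5] [19. 40.] 90 539.5 z6: [539. 688.]
top yellow [255.5 174.5] [25. 25.] 90 477.5 z6: [679. 161.]
top yellow [267.  121.5] [37. 38.] 90 1091.0 z6: [827. 131.]
top green [367. 218.] [16. 16.] 90 202.0 z6: [ 560. -146.]
top green [ 53.6 174.9] [16.7 18.9] 14 161.5 z6: [675. 717.]
top green [370.5 171. ] [12. 13.] 90 120.0 z6: [ 690. -156.]
top green [257.4 177. ] [29.1 29.3] 80 211.5 z6: [672. 156.]
top blue [ 50.5 250. ] [18. 17.] 90 181.0 z6: [469. 717.]
top blue [469.6 225.8] [31.  29.7] 72 866.0 z6: [ 540. -428.]
top blue [364.6 176.9] [25.6 16.8] 39 89.0 z6: [ 673. -140.]
top violet [363.7 176.3] [28.4 28.5] 80 183.0 z6: [ 675. -138.]
top violet [ 55.2 150.3] [15.4 17.5] 20 98.0 z6: [744. 716.]
side red [376. 231.] [16. 22.] 90 190.0 z6: [709. -42.]
side red [285.4
[... 1053 characters left out ...]
 (0.5, [672.0, -154.0, 124.0])]
pot_red top [(0.65, [670.0, -130.0, 95.0])]
pot_red side [(0.84, [674.0, -155.0, 88.0])]
pot_blue top [(0.54, [663.0, -130.0, 53.0])]
pot_blue side [(0.68, [673.0, -158.0, 82.0]), (0.67, [668.0, -170.0, 42.0])]
pot_yellow top [(0.63, [675.0, 151.0, 51.0]), (0.56, [805.0, 117.0, 68.0])]
pot_yellow side [(0.86, [671.0, 137.0, 47.0]), (0.8, [799.0, 96.0, 59.0])]
rinse_cup top [(0.8, [396.0, 251.0, 35.0])]
rinse_cup side [(0.69, [394.0, 220.0, 55.0])]
tile_green top [(0.66, [657.0, 142.0, 9.0]), (0.47, [395.0, 251.0, 38.0])]
tile_green side [(0.57, [651.0, 124.0, 11.0])]
tile_violet top [(0.89, [663.0, -128.0, 4.0])]
tile_violet side [(0.64, [655.0, -166.0, 7.0])]
```

View pics/crop.png

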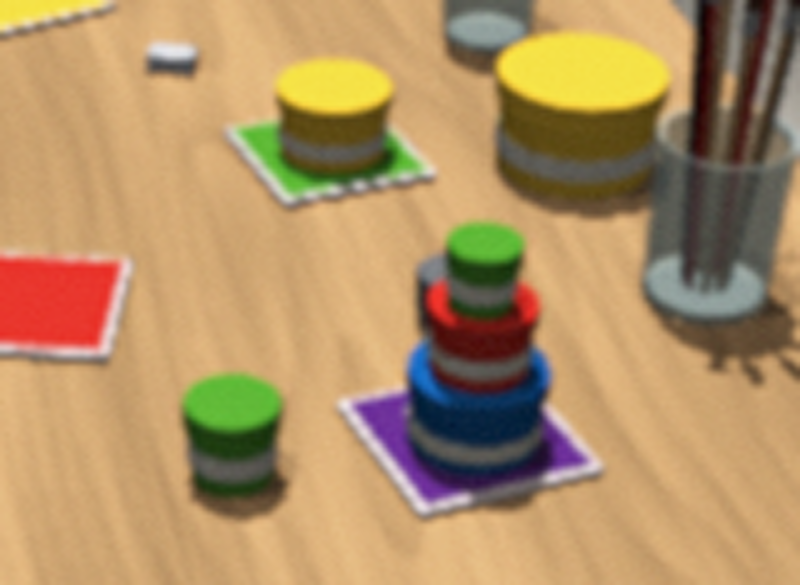

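The crop shows the stack of green (484,242), red and blue on violet. The smaller yellow stands on the green tile. The large yellow, the bigger green and the half-hidden grey pot are the look-alikes. Next I triangulate the lids.

```bash
python3 - <<'E'
from h import *
T=capture("top");S=capture("side")
for n,a,b,z in(("green",(370.5,171),(376.8,213.8),134),("yellow",(255.5,174.5),(346.6,179.1),54),("greenlook",(367,218),(326.3,248.7),46)):
    print(n,tri(T,a,S,b),onz(T,*a,z),onz(S,*b,z))
print("red",onz(S,376.4,228.2,96),"blue",onz(S,375.9,244,54))
for t in((257.4,177),(363.7,176.3)): print(onz(T,*t,6))
E
```

```text
green (array([ 673.31196881, -141.94275297,  132.30553287]), np.float64(1.1748496618061828)) [ 672.50383163 -141.61145365  134.        ] [ 673.1230818  -144.30181039  134.        ]
yellow (array([673.51628186, 154.6173766 ,  53.28717609]), np.float64(1.5457470771700732)) [672.66021017 154.65004905  54.        ] [674.00919493 153.40607432  54.        ]
greenlook (array([ 558.81629148, -141.72006474,   48.36701552]), np.float64(0.5251607960748332)) [ 558.63358929 -141.93241781   46.        ] [ 559.62887294 -138.87443413   46.        ]
red [ 674.02159028 -147.17887908   96.        ] blue [ 674.33849871 -152.09361934   54.        ]
[671.81768106 155.86640336   6.        ]
[ 675.01356254 -137.47913101    6.        ]
```

Triangulated lid heights (53 and 132 mm) match the expected 54 and 134. I take yellow first.

```bash
python3 -m handwheel '[[[32,45,0],[0,0,0]],[[32,45,0],[0,0,0]],[[32,45,0],[0,0,0]],[[32,45,0],[0,0,0]],[[32,45,0],[0,0,0]],[[32,45,0],[0,0,0]],[[32,45,0],[0,0,0]],[[32,45,0],[0,0,0]],[[32,45,0],[0,0,0]],[[32,45,0],[0,0,0]],[[32,45,0],[0,0,0]],[[32,45,0],[0,0,0]]]' 0
```

```text
time: 2.5
tool_pos: [614.1, 69.3, 248.8]
tcp_rot: [3.141, -0.0, 0.452]
contact_force: [-0.4, 0.3, -0.1]
grip_width: 91.9
```

```bash
python3 -m handwheel '[[[30,43,0],[0,0,0]],[[30,43,0],[0,0,0]],[[0,0,-40],[0,0,0]],[[0,0,-40],[0,0,0]],[[0,0,0],[0,0,0]]]' 0; python3 - <<'E'
from h import *
W=capture("wrist"); cv2.imwrite("pics/w1.png",W["img"][:,:,::-1]); print(np.round(W["cam_to_world"],2).tolist(),W["fx"])
for col in("yellow","green"):
  for r,a,e in blobs(W["img"],col,300): print(col,r,a,e,onz(W,*r[0],54 if col=="yellow" else 6))
E
```

```text
time: 3.12
tool_pos: [671.2, 153.6, 164.8]
tcp_rot: [-3.139, 0.008, 0.452]
contact_force: [0.1, -0.5, 0.2]
grip_width: 92.3
[[0.44, 0.85, 0.28, 747.56], [-0.9, 0.42, 0.14, 189.74], [-0.0, -0.31, 0.95, 299.2], [0.0, 0.0, 0.0, 1.0]] 291.0276948816358
yellow ((44.841583251953125, 216.0841522216797), (97.41413116455078, 73.03572845458984), 5.710593223571777) 5781.5 ((45.0, 214.5), 59.87705612182617) [556.970988   372.30114953  54.        ]
yellow ((318.5, 201.0), (74.0, 73.0), 90.0) 4117.5 ((317.81427001953125, 201.37396240234375), 37.732112884521484) [677.62770726 157.07564039  54.        ]
yellow ((439.5, 67.0), (134.0, 141.0), 90.0) 10211.0 ((438.5, 59.0), 77.66122436523438) [815.09676496 120.69433313  54.        ]
```

View pics/w1.png

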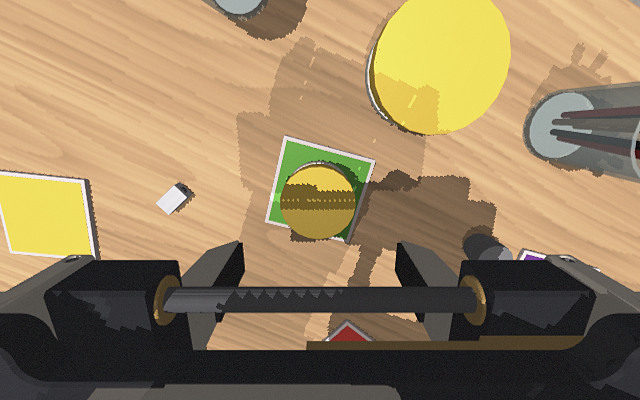

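The wrist view shows the yellow pot at (318,201) on the green tile, between the fingers, with clear space for them. I descend and grip.

```bash
python3 -m handwheel '[[[1,1,-44],[0,0,0]],[[0,0,-44],[0,0,0]],[[0,0,-30],[0,0,0]],[[0,0,-14],[0,0,0]],[[0,0,0],[0,0,0]],[[0,0,0],[0,0,0]]]' 0; python3 -m handwheel '[[[0,0,0],[0,0,0]],[[0,0,0],[0,0,0]],[[0,0,0],[0,0,0]],[[0,0,0],[0,0,0]],[[0,0,0],[0,0,0]],[[0,0,0],[0,0,0]]]' 1
```

```text
time: 3.92
tool_pos: [675.6, 154.8, 39.1]
tcp_rot: [3.14, -0.004, 0.452]
contact_force: [-0.4, -0.5, 0.3]
grip_width: 91.9
time: 4.68
tool_pos: [674.4, 154.8, 37.2]
tcp_rot: [3.142, -0.001, 0.452]
contact_force: [-1.7, 1.6, 4.8]
grip_width: 67.3
```

```bash
python3 -m handwheel '[[[0,0,8],[0,0,0]],[[0,0,20],[0,0,0]],[[0,0,30],[0,0,0]],[[-10,15,20],[0,0,0]],[[-20,32,10],[0,0,0]],[[-25,42,0],[0,0,0]],[[-28,45,0],[0,0,0]],[[-28,45,0],[0,0,0]],[[-25,42,0],[0,0,0]],[[-15,24,0],[0,0,0]],[[-7,10,0],[0,0,0]],[[0,0,0],[0,0,0]]]'; python3 - <<'E'
from h import *
W=capture("wrist"); cv2.imwrite("pics/w2.png",W["img"][:,:,::-1])
E
```

```text
time: 6.18
tool_pos: [515.7, 410.1, 125.1]
tcp_rot: [3.141, -0.0, 0.453]
contact_force: [0.4, -0.8, -1.4]
grip_width: 67.5
```

View pics/w2.png

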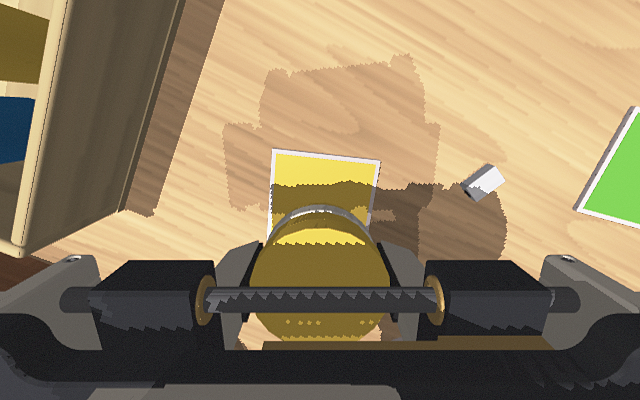

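The yellow pot is held level above its tile (corners at about (273,150) and (379,161)). I lower it, release and retreat.

```bash
python3 -m handwheel '[[[0,0,-25],[0,0,0]],[[0,0,-30],[0,0,0]],[[0,0,-18],[0,0,0]],[[0,0,-9],[0,0,0]],[[0,0,-4],[0,0,0]],[[0,0,-1],[0,0,0]],[[0,0,0],[0,0,0]],[[0,0,0],[0,0,0]]]'; python3 -m handwheel '[[[0,0,0],[0,0,0]],[[0,0,0],[0,0,0]],[[0,0,0],[0,0,0]],[[0,0,0],[0,0,0]],[[0,0,15],[0,0,0]],[[0,0,40],[0,0,0]],[[0,0,60],[0,0,0]],[[0,0,60],[0,0,0]],[[0,0,0],[0,0,0]]]' 0
```

```text
time: 7.22
tool_pos: [516.4, 409.9, 38.4]
tcp_rot: [3.142, -0.001, 0.452]
contact_force: [0.2, -0.1, -1.0]
grip_width: 67.6
time: 8.35
tool_pos: [518.4, 411.1, 220.5]
tcp_rot: [-3.14, -0.013, 0.452]
contact_force: [0.1, 0.6, -0.2]
grip_width: 91.9
```

```bash
python3 -m handwheel '[[[13,-46,0],[0,0,0]],[[13,-46,0],[0,0,0]],[[13,-46,0],[0,0,0]],[[13,-46,0],[0,0,0]],[[13,-46,0],[0,0,0]],[[13,-46,0],[0,0,0]],[[13,-46,0],[0,0,0]],[[13,-46,0],[0,0,0]],[[13,-46,0],[0,0,0]],[[13,-46,0],[0,0,0]],[[13,-46,0],[0,0,0]],[[13,-46,0],[0,0,0]]]';python3 -m handwheel '[[[0,0,0],[0,0,0]],[[0,0,0],[0,0,0]]]'; python3 - <<'E'
from h import *
W=capture("wrist"); cv2.imwrite("pics/w3.png",W["img"][:,:,::-1])
for col,z in(("green",134),("red",96),("blue",54),("violet",6)):
  for r,a,e in blobs(W["img"],col,300): print(col,np.round(r[0]),a,e,onz(W,*r[0],z),onz(W,*e[0],z))
T=capture("top")
for r,a,e in blobs(T["img"],"yellow",300): print(r,onz(T,*r[0],54))
E
```

```text
time: 9.85
tool_pos: [672.2, -143.8, 212.6]
tcp_rot: [-3.141, 0.0, 0.452]
contact_force: [0.8, -1.1, -0.6]
grip_width: 91.8
time: 10.1
tool_pos: [671.8, -141.9, 212.3]
tcp_rot: [-3.14, 0.001, 0.452]
contact_force: [-0.7, 0.5, 0.5]
grip_width: 91.9
red [146. 258.] 2067.5 ((146.0, 258.0), 45.011207580566406) [553.31374246 -14.49736298  96.        ] [553.05750772 -14.43560369  96.        ]
red [320. 195.] 1044.0 ((319.9012451171875, 200.76766967773438), 28.232009887695312) [ 682.87517367 -137.25698935   96.        ] [ 678.1679288  -139.94692332   96.        ]
blue [321. 180.] 800.0 ((320.70941162109375, 189.14529418945312), 31.987316131591797) [ 687.29944693 -136.73019251   54.        ] [ 678.36409344 -140.84769418   54.        ]
((162.39999389648438, 233.70001220703125), (30.041635513305664, 33.83636474609375), 71.56504821777344) [514.95047612 397.23690494  54.        ]
((62.0, 224.5), (19.0, 40.0), 90.0) [538.07068606 661.81619409  54.        ]
((267.0000305175781, 121.50000762939453), (37.47665786743164, 37.47665786743164), 45.0) [815.56008639 125.81035242  54.        ]
```

View pics/w3.png

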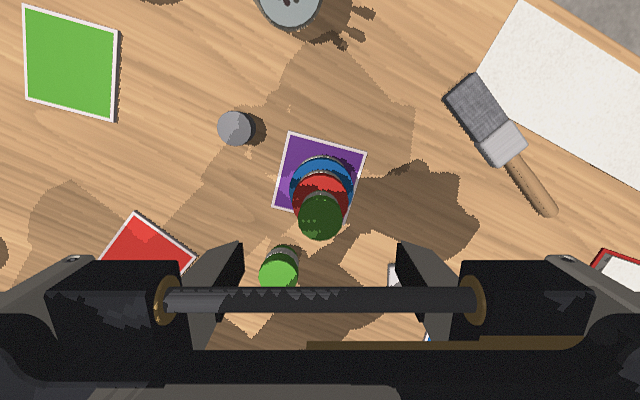

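The wrist view shows the stack in line between the jaws, with the green lid at about (320,217), and the green tile is now free at (70,62). I descend on green.

```bash
python3 -m handwheel '[[[1,0,-30],[0,0,0]],[[0,0,-30],[0,0,0]],[[0,0,-19],[0,0,0]],[[0,0,-10],[0,0,0]],[[0,0,0],[0,0,0]],[[0,0,0],[0,0,0]]]' 0; python3 -m handwheel '[[[0,0,0],[0,0,0]],[[0,0,0],[0,0,0]],[[0,0,0],[0,0,0]],[[0,0,0],[0,0,0]],[[0,0,0],[0,0,0]],[[0,0,0],[0,0,0]],[[0,0,0],[0,0,0]]]' 1;  python3 - <<'E'
from h import *
T=capture("top")
for col in("green",):
  for r,a,e in blobs(T["img"],col,100): print(r,onz(T,*r[0],6))
E
```

```text
time: 10.95
tool_pos: [673.8, -142.1, 125.0]
tcp_rot: [3.14, -0.001, 0.452]
contact_force: [0.1, 0.5, -0.4]
grip_width: 92.0
time: 11.82
tool_pos: [673.2, -142.4, 123.7]
tcp_rot: [3.142, 0.0, 0.452]
contact_force: [-0.3, 1.2, -0.5]
grip_width: 35.5
((53.73529052734375, 175.058837890625), (16.97749137878418, 18.675243377685547), 14.03624439239502) [674.80569766 716.94334907   6.        ]
((257.4320068359375, 176.87599182128906), (29.06888771057129, 29.337215423583984), 79.69515228271484) [672.16222003 155.78269142   6.        ]
```

```bash
python3 -m handwheel '[[[0,0,6],[0,0,0]],[[0,0,14],[0,0,0]],[[0,15,10],[0,0,0]],[[0,30,0],[0,0,0]],[[0,42,0],[0,0,0]],[[0,45,0],[0,0,0]],[[0,45,0],[0,0,0]],[[0,45,0],[0,0,0]],[[-1,36,0],[0,0,0]],[[0,25,0],[0,0,0]],[[0,15,0],[0,0,0]],[[0,0,0],[0,0,0]]]';python3 -m handwheel '[[[0,0,-20],[0,0,0]],[[0,0,-35],[0,0,0]],[[0,0,-35],[0,0,0]],[[0,0,-18],[0,0,0]],[[0,0,-7],[0,0,0]],[[0,0,-3],[0,0,0]],[[0,0,-1],[0,0,0]],[[0,0,0],[0,0,0]],[[0,0,0],[0,0,0]]]'
```

```text
time: 13.38
tool_pos: [672.2, 156.2, 153.8]
tcp_rot: [3.141, -0.0, 0.453]
contact_force: [-0.0, 0.3, -0.3]
grip_width: 35.7
time: 14.5
tool_pos: [672.5, 155.8, 35.4]
tcp_rot: [3.141, -0.001, 0.452]
contact_force: [-0.1, 0.4, -0.1]
grip_width: 35.5
```

```bash
python3 -m handwheel '[[[0,0,-2],[0,0,0]],[[0,0,0],[0,0,0]],[[0,0,0],[0,0,0]]]'; python3 -m handwheel '[[[0,0,0],[0,0,0]],[[0,0,0],[0,0,0]],[[0,0,0],[0,0,0]],[[0,0,0],[0,0,0]],[[0,0,0],[0,0,0]],[[0,0,15],[0,0,0]],[[0,0,40],[0,0,0]],[[0,0,50],[0,0,0]],[[0,0,40],[0,0,0]],[[0,-40,0],[0,0,0]],[[0,-40,0],[0,0,0]],[[0,-40,0],[0,0,0]]]' 0; python3 -m handwheel '[[[0,-40,0],[0,0,0]],[[0,-40,0],[0,0,0]],[[0,-40,0],[0,0,0]],[[1,-38,0],[0,0,0]],[[0,-20,0],[0,0,0]],[[0,0,0],[0,0,0]],[[0,0,0],[0,0,0]]]'; python3 - <<'E'
from h import *
W=capture("wrist"); T=capture("top")
print(get_obs()["tool_pos"])
for c,n,L in((W,"w",(("red",96),("blue",54),("violet",6))),(T,"t",(("red",96),("green",44),("yellow",6),("yellow",54)))):
 for col,z in L:
  for r,a,e in blobs(c["img"],col,70): print(n,col,z,np.round(r[0]),np.round(r[1]),a,np.round(onz(c,*r[0],z)),np.round(onz(c,*e[0],z)))
cv2.imwrite("pics/wt4.png",np.hstack([W["img"][:,:,::-1][:,160:480],T["img"][100:300,120:520,::-1].repeat(2,0)[:400,:]]))
E
```

```text
time: 14.88
tool_pos: [672.6, 155.8, 33.7]
tcp_rot: [3.141, -0.001, 0.452]
contact_force: [-0.9, -0.2, 5.8]
grip_width: 35.8
time: 16.38
tool_pos: [672.3, 34.6, 179.3]
tcp_rot: [3.141, -0.001, 0.452]
contact_force: [-0.1, -0.5, -0.1]
grip_width: 91.9
time: 17.25
tool_pos: [673.3, -140.9, 178.0]
tcp_rot: [-3.141, -0.0, 0.453]
contact_force: [0.4, 1.0, -0.4]
grip_width: 92.3
[ 673.38403551 -140.6383278   177.88467919]
w red 96 [626. 270.] [12. 27.] 136.5 [ 747. -393.   96.] [ 746. -396.   96.]
w red 96 [128. 244.] [31. 67.] 1080.0 [587.  -9.  96.] [575. -12.  96.]
w red 96 [320. 215.] [63. 63.] 3054.5 [ 679. -140.   96.] [ 679. -140.   96.]
w blue 54 [322. 190.] [71. 50.] 1055.5 [ 688. -137.   54.] [ 679. -141.   54.]
t red 96 [306. 247.] [31. 31.] 882.0 [483.  17.  96.] [484.  18.  96.]
t red 96 [ 63. 201.] [38. 19.] 333.5 [597. 639.  96.] [596. 640.  96.]
t green 44 [ 54. 175.] [17. 19.] 174.5 [670. 695.  44.] [672. 698.  44.]
t green 44 [257. 177.] [29. 29.] 801.0 [667. 151.  44.] [667. 151.  44.]
t yellow 6 [162. 234.] [30. 34.] 901.5 [515. 413.   6.] [515. 408.   6.]
t yellow 6 [ 62. 224.] [19. 39.] 547.5 [539. 687.   6.] [539. 688.   6.]
t yellow 6 [267. 121.] [38. 37.] 1085.5 [827. 131.   6.] [827. 131.   6.]
t yellow 54 [162. 234.] [30. 34.] 901.5 [515. 397.  54.] [515. 392.  54.]
t yellow 54 [ 62. 224.] [19. 39.] 547.5 [538. 661.  54.] [538. 662.  54.]
t yellow 54 [267. 121.] [38. 37.] 1085.5 [816. 126.  54.] [815. 126.  54.]
```

View pics/wt4.png

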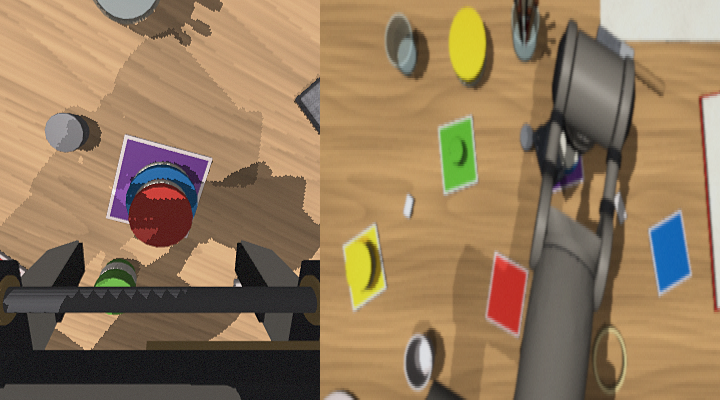

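Yellow and green stand on their tiles in the top view, and the red pot is centred between the jaws at (320,215). I descend on red.

```bash
python3 -m handwheel '[[[0,0,-30],[0,0,0]],[[0,0,-35],[0,0,0]],[[0,0,-21],[0,0,0]],[[0,0,-11],[0,0,0]],[[0,0,0],[0,0,0]],[[0,0,0],[0,0,0]]]' 0; python3 -m handwheel '[[[0,0,0],[0,0,0]],[[0,0,0],[0,0,0]],[[0,0,0],[0,0,0]],[[0,0,0],[0,0,0]],[[0,0,0],[0,0,0]],[[0,0,0],[0,0,0]],[[0,0,0],[0,0,0]]]' 1
```

```text
time: 18.1
tool_pos: [673.9, -142.3, 82.0]
tcp_rot: [3.14, -0.001, 0.452]
contact_force: [-0.4, 0.9, 0.1]
grip_width: 91.8
time: 18.98
tool_pos: [673.2, -142.3, 80.8]
tcp_rot: [3.142, 0.0, 0.452]
contact_force: [-0.3, 0.6, 0.8]
grip_width: 51.6
```

```bash
python3 -m handwheel '[[[0,0,6],[0,0,0]],[[0,0,20],[0,0,0]],[[-8,7,24],[0,0,0]],[[-20,17,10],[0,0,0]],[[-31,26,0],[0,0,0]],[[-34,28,0],[0,0,0]],[[-34,28,0],[0,0,0]],[[-31,26,0],[0,0,0]],[[-22,19,0],[0,0,0]],[[-13,11,0],[0,0,0]],[[0,0,0],[0,0,0]]]';python3 -m handwheel '[[[0,0,-20],[0,0,0]],[[0,0,-35],[0,0,0]],[[0,0,-30],[0,0,0]],[[0,0,-14],[0,0,0]],[[0,0,-6],[0,0,0]],[[0,0,-2],[0,0,0]],[[0,0,-1],[0,0,0]],[[0,0,0],[0,0,0]],[[0,0,0],[0,0,0]]]'
```

```text
time: 20.35
tool_pos: [480.2, 20.0, 141.2]
tcp_rot: [3.141, -0.001, 0.453]
contact_force: [0.7, 0.4, -0.2]
grip_width: 51.9
time: 21.48
tool_pos: [480.5, 19.7, 33.2]
tcp_rot: [3.141, -0.001, 0.452]
contact_force: [0.7, 0.3, -1.2]
grip_width: 51.6
```

Release, then return to the blue pot.

```bash
python3 -m handwheel '[[[0,0,-0.5],[0,0,0]],[[0,0,0],[0,0,0]]]'; python3 -m handwheel '[[[0,0,0],[0,0,0]],[[0,0,0],[0,0,0]],[[0,0,0],[0,0,0]],[[0,0,0],[0,0,0]],[[0,0,0],[0,0,0]],[[0,0,15],[0,0,0]],[[0,0,40],[0,0,0]],[[0,0,45],[0,0,0]],[[33,-27,0],[0,0,0]],[[40,-34,0],[0,0,0]],[[40,-34,0],[0,0,0]],[[40,-34,0],[0,0,0]]]' 0; python3 -m handwheel '[[[25,-21,0],[0,0,0]],[[15,-12,0],[0,0,0]],[[0,0,0],[0,0,0]],[[0,0,0],[0,0,0]]]'; python3 - <<'E'
from h import *
W=capture("wrist")
print(get_obs()["tool_pos"])
for col,z in (("blue",54),("violet",6)):
  for r,a,e in blobs(W["img"],col,70): print(col,z,np.round(r[0]),np.round(r[1]),a,np.round(onz(W,*r[0],z)),np.round(onz(W,*e[0],z)))
cv2.imwrite("pics/w5.png",W["img"][:,:,::-1])
E
```

```text
time: 21.72
tool_pos: [480.4, 19.7, 32.7]
tcp_rot: [3.141, -0.001, 0.452]
contact_force: [-0.7, -0.3, 4.1]
grip_width: 51.2
time: 23.22
tool_pos: [634.4, -110.4, 133.6]
tcp_rot: [3.141, -0.001, 0.452]
contact_force: [0.3, -0.0, 0.2]
grip_width: 91.9
time: 23.72
tool_pos: [672.6, -141.7, 132.6]
tcp_rot: [-3.141, 0.0, 0.452]
contact_force: [-0.5, 0.5, 0.1]
grip_width: 92.1
[ 672.56562623 -141.52962235  132.70579137]
blue 54 [321. 214.] [82. 84.] 5394.0 [ 680. -140.   54.] [ 679. -140.   54.]
```

View pics/w5.png

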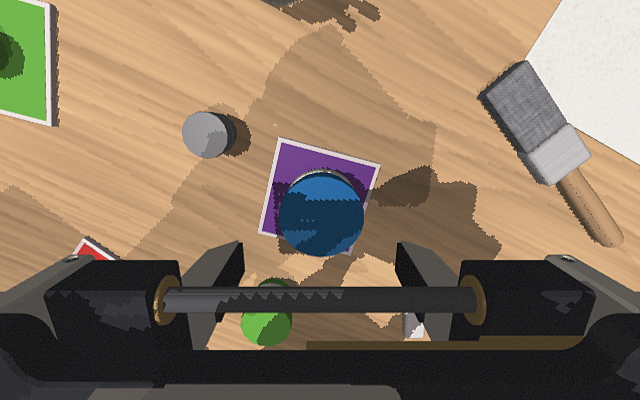

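The blue pot is alone on violet at (321,214), centred between the jaws. I grip it.

```bash
python3 -m handwheel '[[[1,0,-30],[0,0,0]],[[0,0,-35],[0,0,0]],[[0,0,-20],[0,0,0]],[[0,0,-10],[0,0,0]],[[0,0,0],[0,0,0]],[[0,0,0],[0,0,0]]]' 0; python3 -m handwheel '[[[0,0,0],[0,0,0]],[[0,0,0],[0,0,0]],[[0,0,0],[0,0,0]],[[0,0,0],[0,0,0]],[[0,0,0],[0,0,0]],[[0,0,0],[0,0,0]]]' 1
```

```text
time: 24.52
tool_pos: [675.0, -142.5, 38.6]
tcp_rot: [3.14, -0.002, 0.452]
contact_force: [-0.6, 0.3, -0.8]
grip_width: 91.7
time: 25.28
tool_pos: [674.3, -142.4, 37.6]
tcp_rot: [3.141, -0.0, 0.452]
contact_force: [-0.6, -0.0, 3.1]
grip_width: 67.5
```

```bash
python3 -m handwheel '[[[0,0,8],[0,0,0]],[[0,0,22],[0,0,0]],[[-5,-10,30],[0,0,0]],[[-12,-26,10],[0,0,0]],[[-20,-42,0],[0,0,0]],[[-21,-45,0],[0,0,0]],[[-21,-45,0],[0,0,0]],[[-21,-45,0],[0,0,0]],[[-17,-37,0],[0,0,0]],[[-11,-23,0],[0,0,0]],[[-6,-13,0],[0,0,0]],[[0,0,0],[0,0,0]]]';python3 -m handwheel '[[[0,0,-20],[0,0,0]],[[0,0,-25],[0,0,0]],[[0,0,-14],[0,0,0]],[[0,0,-7],[0,0,0]],[[0,0,-3],[0,0,0]],[[0,0,-1],[0,0,0]],[[0,0,0],[0,0,0]],[[0,0,0],[0,0,0]]]'
```

```text
time: 26.78
tool_pos: [540.2, -428.3, 107.1]
tcp_rot: [-3.141, -0.0, 0.451]
contact_force: [0.5, 0.6, -2.1]
grip_width: 67.6
time: 27.78
tool_pos: [540.3, -428.6, 37.7]
tcp_rot: [3.141, -0.0, 0.452]
contact_force: [0.7, -0.7, -1.2]
grip_width: 67.4
```

```bash
python3 -m handwheel '[[[0,0,-0.5],[0,0,0]],[[0,0,0],[0,0,0]]]'; python3 -m handwheel '[[[0,0,0],[0,0,0]],[[0,0,0],[0,0,0]],[[0,0,0],[0,0,0]],[[0,0,0],[0,0,0]],[[0,0,15],[0,0,0]],[[0,0,40],[0,0,0]],[[0,0,60],[0,0,0]],[[0,0,60],[0,0,0]],[[-45,0,20],[0,0,0]],[[-45,0,0],[0,0,0]],[[-45,0,0],[0,0,0]],[[-45,0,0],[0,0,0]]]' 0; python3 -m handwheel '[[[-45,0,0],[0,0,0]],[[-45,0,0],[0,0,0]],[[-25,0,0],[0,0,0]],[[0,0,0],[0,0,0]]]'; python3 - <<'E'
from h import *
W=capture("side");T=capture("top")
for n,c in(("s",W),("t",T)):
  M=np.array(c["cam_to_world"])
  for col in("red","green","yellow","blue","violet"):
    print(n,col,[(np.round(onz(c,*r[0],6)[:2]).tolist(),a) for r,a,e in blobs(c["img"],col,100)])
    if col!="violet": print(col,[np.round((M@np.r_[d["xyz"],1])[:3]).tolist() for d in spot_in("pot_"+col,"side" if n=="s" else "top")])
a=cv2.resize(W["img"][120:400,230:470],None,fx=2,fy=2,interpolation=cv2.INTER_CUBIC)[:,:400]
im=T["img"]; ps=[cv2.resize(im[v-25:v+25,u-25:u+25],(300,300),interpolation=cv2.INTER_CUBIC) for u,v in((164,233),(257,177),(306,247),(470,226))]
cv2.imwrite("pics/s6.png",cv2.resize(W["img"][120:400,230:470],(514,600))[:,:,::-1])
cv2.imwrite("pics/t6.png",np.vstack([np.hstack(ps[:2]),np.hstack(ps[2:])])[:,:,::-1])
E
```

```text
time: 28.02
tool_pos: [540.4, -428.6, 37.5]
tcp_rot: [3.141, -0.0, 0.452]
contact_force: [-1.8, 1.0, 4.3]
grip_width: 67.8
time: 29.52
tool_pos: [358.9, -428.3, 233.1]
tcp_rot: [3.14, -0.0, 0.452]
contact_force: [0.1, -0.2, 0.1]
grip_width: 91.8
time: 30.02
tool_pos: [244.1, -428.6, 233.1]
tcp_rot: [3.14, 0.0, 0.449]
contact_force: [1.0, -1.2, -0.2]
grip_width: 92.1
s red [([484.0, 37.0], 693.5), ([633.0, 921.0], 154.5)]
red [[484.0, 6.0, 45.0]]
s green [([566.0, -105.0], 240.5), ([672.0, 157.0], 375.0), ([705.0, 915.0], 136.0)]
green [[555.0, -156.0, 42.0], [670.0, 141.0, 33.0], [696.0, -43.0, 27.0]]
s yellow [([842.0, 199.0], 718.5), ([524.0, 486.0], 225.0), ([559.0, 922.0], 155.0)]
yellow [[514.0, 388.0, 45.0], [799.0, 98.0, 59.0]]
s blue [([540.0, -418.0], 2068.0), ([486.0, 924.0], 133.5)]
blue [[544.0, -442.0, 57.0]]
s violet [([676.0, -137.0], 643.5)]
t red [([480.0, 20.0], 864.0), ([607.0, 715.0], 218.5)]
red [[485.0, 19.0, 49.0], [669.0, 150.0, 8.0]]
t green [([560.0, -146.0], 203.0), ([675.0, 717.0], 166.5), ([672.0, 156.0], 804.0)]
green [[560.0, -138.0, 46.0], [692.0, -34.0, 40.0], [676.0, 152.0, 44.0]]
t yellow [([515.0, 414.0], 908.0), ([539.0, 688.0], 539.0), ([828.0, 131.0], 1089.0)]
yellow [[804.0, 118.0, 72.0], [517.0, 401.0, 49.0]]
t blue [([469.0, 717.0], 181.0), ([541.0, -431.0], 900.5)]
blue [[542.0, -427.0, 54.0]]
t violet [([675.0, -138.0], 756.5)]
```

View pics/t6.png

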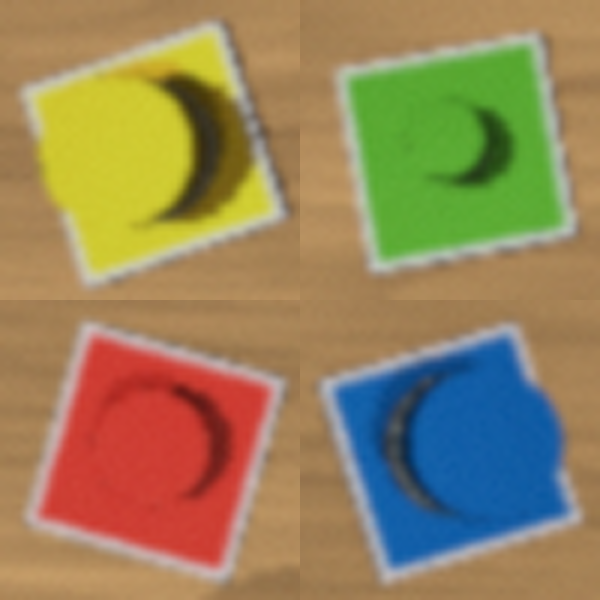

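View pics/s6.png

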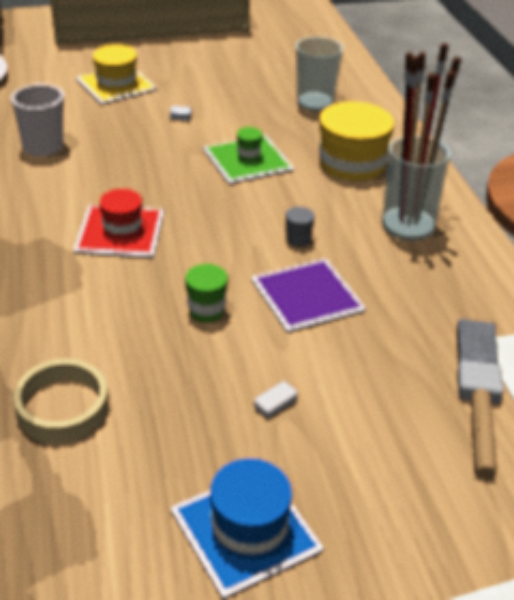

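The top crops show all four lids on their own tiles. Corrected for lid height, yellow and blue come out about 2 mm from tile centre, and violet is empty. The side view shows every pot upright and the cup still standing.

```bash
python3 -c "
from plant import bot
print(bot.close_job())"
```

```text
the job is handed in; nothing more can be done
None
```

All four pots are standing on their own tiles, the violet tile is empty, and the job was handed in at about 30 s of the 128 s allowed. I moved yellow off the green tile first, then took the stack apart in the order green, red, blue.

**Last checks:**
- **Position:** each pot was released within about 1 mm of the tile centre I had measured. The final top view, corrected for lid height, put yellow and blue about 2 mm from centre. For red and green I checked the final top and side pictures by eye only.
- **Upright:** all pots look upright in the last side picture, and the jaws were open and clear.
- **Forces:** the highest force in the printed readings was about 6 N, at touch-down of a pot.
- **Rinsing cup and look-alikes:** all still standing in the final views. The arm never went near the cup, though I did not measure its final position against the start.

**Disagreements:**
- The wrist camera placed the pots about 4 to 6 mm further out in x than the top and side views. I used the top and side values, and the pots closed in the jaws at their expected widths.
- `spot_in` differed by up to about 20 mm for some of the placed pots, mostly from the side camera, because it reports the visible surface rather than the centre.

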